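# Wedge the spring clip off the clamp head's guide rod

### The arm

A 7-joint arm with a two-finger parallel gripper is mounted at the origin on the work surface. World frame = base frame: x ahead of the robot, y to its left, z up, the work surface at z = 0. Lengths are in m, angles in rad, forces in N, time in s.
With the tool pointing down it reaches from about 0.425 to 0.925 m from the base axis. Payload 6.8 kg.
Tool frame: the origin (TCP) lies midway between the tips of the shut fingers; the grasp point (between the pads) lies 19 mm behind it (grip_point_offset is the distance from the TCP to the grasp point, in m); y points along the fingers, x is the direction in which the jaws open and shut, and the axes are right-handed (so a half turn about y gives the same grasp; the last joint's range is limited). The gripper opens to 85 mm and grips with 20 to 120 N. Pads are 22 mm wide; open, the fingers measure 114 mm over their backs; the gripper's body (76 mm by 85 mm) begins 54 mm behind the grasp point. The pads swing forward as they close: fully open they stand 13 mm farther back than shut.
Start: joints at [-1.438, 0.477, 0.022, 1.555, -0.011, 1.109, -0.083], TCP at [0.161, 0.656, 0.231] pointing down, gripper open.
Joint ranges: [-2.96, 2.96], [-0.34, 2.1], [-1.41, 1.46], [0.24, 2.44], [-1.37, 4.51], [0.17, 1.92], [-2.96, 2.96]. Speed limits (rad/s): [2.39, 2.39, 3.14, 3.14, 3.14, 3.14, 3.14].

### API

Orientations are given as a unit quaternion [w, x, y, z].
In Python, from station import get_obs, read_camera, hand_in, grip_point_offset gives the robot as it stands.
- The arm moves only by the tool play_rows, never from a script. Its argument "increments" is a list of rows, each a list of 2 entries, a list of its own where there are three numbers: the shift along the tool's x, y, z in m, then the turn, a rotation vector about the tool's x, y, z in degrees. In form: [[[tx, ty, tz], [ax, ay, az]], ...]. A call has 1 to 20 rows; each row shifts and turns the commanded pose from where the row before left it, along the tool's axes as they then stand; what a row does not reach is not made up. A row lasts 1/12 s, in which the tool goes at most 41.7 mm and 7.16 degrees, less where a joint would pass 70% of its speed; a pose out of reach is approached as far as the arm can. A call with a gripper value outside its range is refused whole. "gripper" is the finger opening in m, from 0 to 0.0854, set as the call begins (left out, the last holds). The fingers move at their own pace and stop on an object; "grip_force" is the grip in N (left out, the last holds). Time passes only in rows, so rows that do not move let the fingers close. It gives the time, the measured TCP pose, the force and the opening at its end, in the units of the state.
- get_obs(): the state, without advancing time (a new reading comes with each control period).
- read_camera(name): name is "side" or "top"; returns a dict with "color" (420x560x3 uint8, red, green, blue), "range_z" (420x560 float32, m along the optical axis (not along the pixel's ray), 0 where there is no reading), "intrinsics" (3x3 intrinsics, pixels), "R" (3x3) and "t" (3): a world point X has camera coordinates R X + t. Camera axes: x right, y down, z forward; pixel columns grow to the right and rows downward; lengths in m; the calibration is good to about 2 mm. A picture is of the moment at which its call begins.
- hand_in(): hands the job in, once; it reports no verdict.
The state is a dict: "t": time; "q": joint angles; "joint_vel": joint speeds; "joint_torque": joint torques, N m; "eef_pos": TCP position; "tool_rot": TCP orientation; "contact_force": force on the tool from outside, world axes, zero at the start; "torque": the same for the moment, N m; "gripper_width": opening from 0.0 (shut) to 1.0 (fully open).
Only numpy, scipy, OpenCV 4.12 (cv2) and the standard library are available. Lean on these libraries where they do the work, as an engineer would, in place of code of your own. Each camera call takes 0.05 s, during which the arm holds its last target. There are 200 camera calls.

### The job

Take the red-handled wedge from its holder and slide it down inside the brass spring clip, between bow and rod, until it rests lightly on the sprung orange pad below, without forcing it; then, with the wedge still in, draw the spread clip gently along the deck until it is clear of the rod. Pull the wedge out, leaving the clip on the deck, and stand it back upright in its holder; keep the gripper off the clip and leave the other things where they are.

Things in the scene. Friction and masses are not known exactly. Their poses are not given: they have to be found in the camera images.
- head: Grey fixed clamp head, base plate 150 x 110 mm. Origin: on the rod's axis at bench height; z up; y = the way the jaws spread; -x = from the rod to the clip's bow, the way the clip comes off. Deck 62 mm above the origin. Blue lips over the deck's sides (|y| 18 to 38 mm, from 72 to 75 mm up) keep the clip from lifting. An end wall at x = -86 mm stops the bow.
- slot (a point): Where the wedge goes in: point at deck height, on the head at x = -22, y = 0 mm, midway between rod and bow; axes as the head's. Here the deck has a slot 31 mm wide along y, from x = -9 to -86 mm of the head, open down to the base plate; the orange pad is below this point.
- rod: Fixed upright steel guide rod, 12 mm in diameter, 21 mm tall, on the deck. Origin: centre of its foot, at deck height.
- clip: Brass flat spring clip, 60 x 42 mm, 8 mm thick, on the deck around the rod, under the lips. Origin: underside, on the rod's axis while seated; axes then as the head's. Jaw gap 14 mm between bow and rod; past the rod two lobes close it to 5 mm: each jaw must spread 3.5 mm to let the rod by. A jaw resists with 1.5 N plus 0.6 N per mm. Clear of the rod once 24 mm along the head's -x.
- bow (a point): Middle of the inner face of the clip's bow (the closed end), half-way up its thickness, 36 mm from the rod's axis while the clip is seated. The wedge, drawn along the head's -x, bears on it and takes the clip along; the clip can travel about 40 mm to the end wall.
- wedge: Wedge tool, 112 mm long, about 0.18 kg, upright, point down, in its holder. Origin: centre of the tip's underside; z up. Steel blade 12 mm thick (x); along y 8 mm wide at the tip, growing to 25 mm at 24 mm above it, then 25 mm throughout: only that part spreads the clip enough. Its y must lie along the head's y (either way round). 2 to 8 N push it in; a few N pull it out.
- wedge_grip (a point): Good grasp point on the wedge's red handle, 90 mm above the tip. The handle reaches from 56 to 112 mm above the tip and is 20 mm (wedge x) by 25 mm (wedge y).
- holder: Fixed grey block 56 x 70 mm, 54 mm tall, with a pocket 16 mm (x) by 29 mm (y), open at the top. Origin: centre of its underside on the bench. The pocket floor is 8 mm up; the wedge stands on it with its axes along the holder's (or half a turn).
- seat_pad (a joint): How far (m) the orange sprung pad, 14 x 18 mm, is pressed down: 0 free, 0.006 bottomed; about 1 N plus 8 N per mm. Its free top lies 27 to 40 mm below the deck, different each time and not measured: find it by feel. Seated: pressed 0.3 mm or more (3.5 N or more above the clip's own drag), for 0.2 s, with the clip still on the rod; over 1.6 mm (14 N) is too much.
- sample_a: Bystander: steel sample disc, 40 mm wide and 22 mm tall, in the blue tray. Origin: centre of its underside.
- sample_b: Bystander: aluminium sample disc, 40 mm wide and 22 mm tall, in the blue tray. Origin: centre of its underside.
- sample_c: Bystander: copper sample disc, 40 mm wide and 22 mm tall, on the bench. Origin: centre of its underside.
- rinse_bottle: Bystander: white bottle with red cap, 60 mm wide, 150 mm tall. Origin: centre of its underside.
- brush: Bystander: brush, 180 mm long, lying on the bench.
- pot: Bystander: white ceramic cup, 72 mm wide, 70 mm tall. Origin: centre of its underside.
- mouse: Bystander: white computer mouse, 100 x 60 x 32 mm. Origin: centre of its underside.
Mind the look-alikes: they are no part of the job. Of the things like the clip, leave any that is pink or purple; of the rest the smaller one is meant.

How it is judged:
On the way, in this order (a step that is already met when the one before it is completed fails the run):
1. the wedge is in the clip between bow and rod and rests on the sprung pad, pressing it by 0.3 mm or more, with the clip still on the rod (value of joint seat_pad above 0.0003 m and z of wedge in the frame of head below 0.037 m and x of wedge in the frame of head between -0.036 and -0.01 m and x of clip in the frame of head above -0.012 m), for 0.2 s.
2. the clip has been drawn clear of the rod by the wedge, which is still in it (x of clip in the frame of head below -0.024 m and z of wedge in the frame of head below 0.062 m and horizontal distance between wedge and head below 0.08 m), for 0.1 s.
At the end, for the whole second after the job is handed in: The clip lies at rest on the deck under the lips, at least 24 mm along the head's -x from its place on the rod; the wedge stands at rest, released, in its holder: tip on the pocket floor (within 6 mm), within 14 mm of the holder's centre line, upright within 0.2 rad (x of clip in the frame of head between -0.045 and -0.024 m and z of clip in the frame of head between 0.06 and 0.066 m and linear speed of each of clip, wedge below 0.02 m/s and horizontal distance between wedge and holder below 0.014 m and height (world z) of wedge below 0.014 m and angle between wedge's own z axis and vertical below 0.2 rad); the robot touches nothing.
It fails at once if the sprung pad is pressed by more than 1.6 mm (the wedge is forced) (value of joint seat_pad above 0.0016 m).
It fails at once if the clip is dragged hard against the rod: more than 12 N between them (contact force between clip and rod above 12 N).
It fails at once if the wedge is forced against the clip: more than 25 N between them (contact force between wedge and clip above 25 N).
It fails at once if the robot touches the clip (contact force between any of the fingers, the arm and clip above 0.5 N).
It fails at once if a bystander is moved by more than 20 mm (distance of any of sample_a, sample_b, sample_c, rinse_bottle, brush, pot, mouse from where it was at the start of the episode above 0.02 m).
It also fails if it takes over 56 s, if anything falls off the work surface, if the arm or the gripper's body presses on something with over 40 N, if the wrist force passes 120 N, or if a joint passes its speed limit or range.

## Working session

There is one attempt and no reset: what is moved stays moved. The work goes in short steps, Python scripts to look and compute and a tool call to move; the robot and the scene stay as the last step left them, time stands still between calls to the robot, and variables do not carry over. Pictures are saved under pics/ and viewed, about 8 in all and at most 12, crops included, and the job is handed in when it is done.

Besides the shell and the picture viewer there is one more tool, called after ">>>" by a JSON object that holds its "method" and its "body", one argument or row to a line. play_rows: Moves the arm, as the interface text tells. Its arguments: {"type":"object","properties":{"increments":{"type":"array","items":{"type":"array"}},"gripper":{"type":"number"},"grip_force":{"type":"number"}},"required":["increments"]}

```bash
ls; mkdir -p pics; cat > h.py <<'E'
import numpy as np, cv2
from station import get_obs, read_camera, hand_in, grip_point_offset
def snap(n,save=None,crop=None,scale=1):
    c=read_camera(n)
    if save:
        im=c['color'][:,:,::-1]
        if crop: u0,v0,u1,v1=crop; im=im[v0:v1,u0:u1]
        if scale!=1: im=cv2.resize(im,None,fx=scale,fy=scale,interpolation=cv2.INTER_CUBIC)
        cv2.imwrite('pics/'+save,im)
    return c
def ray(c,u,v,z):
    K,R,t=[np.array(c[k]) for k in('intrinsics','R','t')]
    o=-R.T@t; d=R.T@np.linalg.inv(K)@np.array([u,v,1.]); return o+d*(z-o[2])/d[2]
def pts(c):
    K,R,t=[np.array(c[k]) for k in('intrinsics','R','t')]
    v,u=np.mgrid[:420,:560]; Z=c['range_z']
    P=np.stack([(u-K[0,2])/K[0,0]*Z,(v-K[1,2])/K[1,1]*Z,Z],-1)
    return (P-t)@R
def proj(c,X):
    K,R,t=[np.array(c[k]) for k in('intrinsics','R','t')]
    p=K@(R@np.array(X)+t); return p[:2]/p[2]
E
python3 - <<'E'
from h import *
import pickle
t=snap('top','top.png');s=snap('side','side.png')
pickle.dump((t,s),open('c0.pkl','wb'))
for c in(t,s): print(c['intrinsics'],-c['R'].T@c['t'],c['R'])
print(get_obs(),grip_point_offset)
E
```

```text
pics
[[430.33324042   0.         280.08503687]
 [  0.         430.33324042 215.53060103]
 [  0.           0.           1.        ]] [4.34351699e-01 9.29337094e-04 1.08070947e+00] [[-2.24854038e-03 -9.99886143e-01  1.49212945e-02]
 [-9.91813646e-01  3.24820293e-04 -1.27693326e-01]
 [ 1.27673940e-01 -1.50862671e-02 -9.91701452e-01]]
[[527.32440914   0.         281.51391788]
 [  0.         527.32440914 214.9752111 ]
 [  0.           0.           1.        ]] [-0.11278381 -0.9458      1.00926039] [[ 0.81020941 -0.58587494  0.01764261]
 [-0.35835091 -0.5189354  -0.77607389]
 [ 0.46383762  0.62246012 -0.63039516]]
{'t': 0.1, 'q': array([-1.43807569,  0.47771237,  0.02233634,  1.55636755, -0.01149431,
        1.10933432, -0.08307169]), 'joint_vel': array([ 0.00038727, -0.00288659, -0.00117379, -0.00211613,  0.00032524,
        0.00062698, -0.00069896]), 'joint_torque': array([ 3.74292140e-03, -5.97761929e+01,  1.61342751e+00, -2.81957138e+01,
        1.28118010e-02,  5.02465366e-03,  3.58754085e-05]), 'eef_pos': array([0.16086541, 0.6549805 , 0.23041991]), 'tool_rot': array([-0.5560236 ,  0.55683042,  0.43589302, -0.43677787]), 'contact_force': array([-0.07201748,  0.37755316, -0.6998153 ]), 'torque': array([0.03378358, 0.00057653, 0.01018044]), 'gripper_width': 1.002201710139399} 0.0187
```

View pics/top.png

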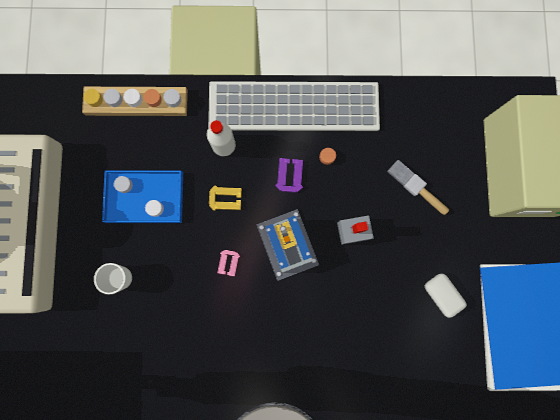

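View pics/side.png

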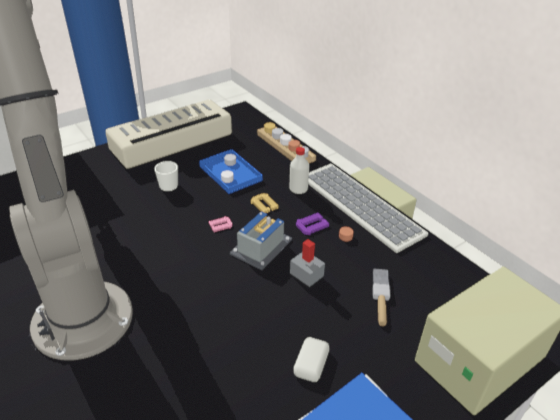

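The top view shows the head at (287,245) and the red wedge in its holder at (357,229). Clip candidates:
- Brass, on the head: (286,236)
- Yellow, larger: (226,198)
- Purple: (290,175)
- Pink: (228,263)

By the description it is the smaller brass one on the head. Next, a close crop.

```bash
python3 - <<'E'
from h import *
import pickle
t,s=pickle.load(open('c0.pkl','rb'))
a=cv2.resize(t['color'][195:290,245:385,::-1],None,fx=5,fy=5,interpolation=cv2.INTER_CUBIC)
cv2.imwrite('pics/crop1.png',a)
P=pts(t); c=t['color'].astype(int); hsv=cv2.cvtColor(t['color'],cv2.COLOR_RGB2HSV)
r=(c[...,0]>120)&(c[...,1]<60)&(c[...,2]<60); r[:215]=0; r[250:]=0
print('red',r.sum(),P[r].mean(0),P[r].min(0),P[r].max(0))
# top-surface blobs by height
def rect(m,z,name):
    cn=max(cv2.findContours(m.astype(np.uint8),0,2)[0],key=cv2.contourArea)
    w=np.array([ray(t,u,v,z)[:2] for u,v in cn[:,0]],np.float32)*1000
    print(name,m.sum(),cv2.minAreaRect(w))
box=np.zeros(r.shape,bool); box[195:290,325:385]=1
zz=P[...,2]
rect(box&(zz>.046)&(zz<.062),.054,'holder'); rect(r&(zz>.105),.12,'handle')
box=np.zeros(r.shape,bool); box[200:290,245:325]=1
rect(box&(zz>.055),.068,'head top');rect(box&(zz>.004),.01,'head all')
H,S,V=cv2.split(hsv)
y=box&(H>15)&(H<35)&(S>120)&(V>90); rect(y,.070,'clip'); print(P[y].mean(0))
b=box&(H>100)&(H<125)&(S>120)&(V>70); rect(b,.075,'blue'); 
n,l,st,ce=cv2.connectedComponentsWithStats(b.astype(np.uint8)); print(st,ce,[ray(t,*q,.075) for q in ce])
E
```

```text
red 124 [ 0.53295238 -0.19385109  0.11244735] [ 0.52281966 -0.20888943  0.05669727] [ 0.5432752  -0.18440838  0.12643737]
holder 540 ((533.9375, -197.76683044433594), (56.243553161621094, 71.8488998413086), 9.877127647399902)
handle 98 ((533.5289306640625, -195.88880920410156), (19.174213409423828, 25.817798614501953), 9.92105770111084)
head top 1324 ((499.1686096191406, -34.67985534667969), (114.79271697998047, 76.78103637695312), 20.548011779785156)
head all 3006 ((502.2640075683594, -35.03399658203125), (160.45542907714844, 119.31977844238281), 20.45640754699707)
clip 275 ((518.5108642578125, -26.716190338134766), (59.343284606933594, 33.57181167602539), 20.690309524536133)
[ 0.51627184 -0.02758633  0.06881914]
blue 671 ((512.531494140625, -58.551918029785156), (105.24734497070312, 20.124614715576172), 20.68268394470215)
[[     0      0    560    420 234529]
 [   287    216     24     44    341]
 [   266    224     23     45    330]] [[279.47533141 209.40728865]
 [299.10557185 237.5659824 ]
 [276.77272727 246.38787879]] [array([ 0.57840525, -0.0129632 ,  0.075     ]), array([ 0.51176577, -0.05881774,  0.075     ]), array([ 0.49119213, -0.0064723 ,  0.075     ])]
```

View pics/crop1.png

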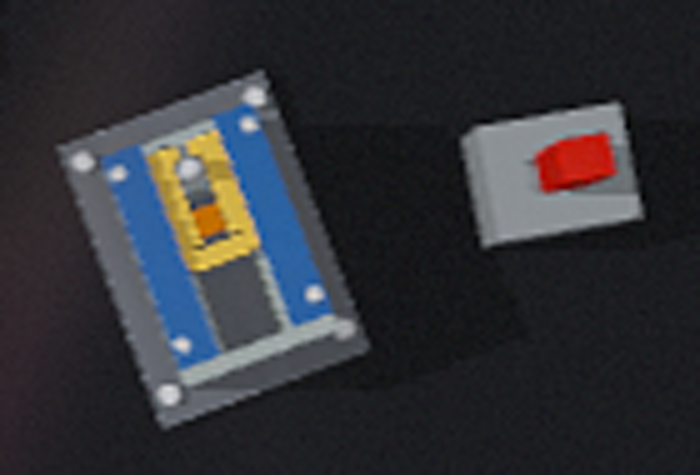

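The crop shows the rod top at about (188,167) in the head, the orange pad at (208,219) and the bow at (225,255). The red handle is at (578,162) in the grey holder. This is the right clip.

```bash
cat >> h.py <<'E'
from scipy.spatial.transform import Rotation as Ro
def pose():
    o=get_obs(); q=o['tool_rot']; return o['eef_pos'],Ro.from_quat([q[1],q[2],q[3],q[0]]),o
def go(p,yaw=None):
    """print tool-frame shift to p, and rotvec(deg) to make tool x at yaw (mod 180), z down"""
    x,R,o=pose(); M=R.as_matrix()
    print('t',o['t'],'pos',x.round(4),'toolx yaw',np.degrees(np.arctan2(M[1,0],M[0,0])).round(2),'z',M[:,2].round(4),'F',o['contact_force'].round(2),'w',o['gripper_width'])
    print('shift mm',(R.inv().apply(np.array(p)-x)*1000).round(1))
    if yaw is not None:
        for y in(yaw,yaw+180):
            a=np.radians(y); X=np.array([np.cos(a),np.sin(a),0]);Z=np.array([0,0,-1.]);T=Ro.from_matrix(np.stack([X,np.cross(Z,X),Z],1))
            rv=(R.inv()*T).as_rotvec(degrees=True)
            print('turn',y,rv.round(2),'shift in turned frame mm',(T.inv().apply(np.array(p)-x)*1000).round(1))
E
python3 - <<'E'
from h import *
import pickle
t,s=pickle.load(open('c0.pkl','rb'))
f=lambda a,b:((a+.5)/5-.5+245,(b+.5)/5-.5+195)
for n,p,z in(('rod',(188,167),.083),('pad',(208,219),.030),('bowin',(219,245),.07),('bowout',(225,267),.07),('open end',(185,140),.07)):print(n,ray(t,*f(*p),z).round(4))
th=np.radians(20.6);ex=np.array([np.cos(th),np.sin(th)]);ey=np.array([-ex[1],ex[0]])
lc=np.array([.5015,-.0326]);rod=ray(t,*f(188,167),.083)[:2]
print('rod offset from lip mid',(rod-lc)@ex,(rod-lc)@ey,'clip',(np.array([.5185,-.0267])-lc)@ex,(np.array([.5185,-.0267])-lc)@ey)
go([.5338,-.1972,.079+.06],9.9)
go([.5,.35,.23],9.9)
# side view check
c=s['color'].astype(int);P=pts(s)
r=(c[...,0]>120)&(c[...,1]<60)&(c[...,2]<60);r[:230]=0;r[270:]=0
print(P[r].mean(0),P[r].min(0),P[r].max(0))
E
```

```text
rod [ 0.5335 -0.0191  0.083 ]
pad [ 0.5132 -0.0299  0.03  ]
bowin [ 0.498  -0.0338  0.07  ]
bowout [ 0.4877 -0.0366  0.07  ]
open end [ 0.5476 -0.018   0.07  ]
rod offset from lip mid 0.03471196232538739 0.0013646455996688261 clip 0.0179888778331503 -0.000458556762019998
t 0.1 pos [0.1609 0.655  0.2304] toolx yaw 76.21 z [-9.712e-01  2.384e-01 -1.000e-04] F [-0.07  0.38 -0.7 ] w 1.002201710139399
shift mm [-738.5   92.7 -565.4]
turn 9.9 [-78.83  51.59  51.46] shift in turned frame mm [220.9 903.6  91.4]
turn 189.9 [-56.48 -86.31 -86.41] shift in turned frame mm [-220.9 -903.6   91.4]
t 0.1 pos [0.1609 0.655  0.2304] toolx yaw 76.21 z [-9.712e-01  2.384e-01 -1.000e-04] F [-0.07  0.38 -0.7 ] w 1.002201710139399
shift mm [-215.3    0.8 -402.1]
turn 9.9 [-78.83  51.59  51.46] shift in turned frame mm [281.6 358.7   0.4]
turn 189.9 [-56.48 -86.31 -86.41] shift in turned frame mm [-281.6 -358.7    0.4]
[ 0.5282316  -0.20124501  0.09780678] [ 0.5194336  -0.2111271   0.06629418] [ 0.5452977  -0.1796472   0.12307718]
```

The tool's approach axis is y, not z, so I'm fixing the helper.

```bash
python3 - <<'E'
s=open('h.py').read()
s=s.replace("Z=np.array([0,0,-1.]);T=Ro.from_matrix(np.stack([X,np.cross(Z,X),Z],1))","Y=np.array([0,0,-1.]);T=Ro.from_matrix(np.stack([X,Y,np.cross(X,Y)],1))").replace("'z',M[:,2]","'y',M[:,1]")
open('h.py','w').write(s)
E
python3 - <<'E'
from h import *
go([.5,.35,.23],9.9);go([.5338,-.1972,.079+.06],9.9)
E
```

```text
t 0.1 pos [0.1609 0.655  0.2304] toolx yaw 76.21 y [-3.0e-04 -1.7e-03 -1.0e+00] F [-0.07  0.38 -0.7 ] w 1.002201710139399
shift mm [-215.3    0.8 -402.1]
turn 9.9 [ 6.000e-02  6.631e+01 -8.000e-02] shift in turned frame mm [ 281.6    0.4 -358.7]
turn 189.9 [-9.0000e-02 -1.1369e+02 -7.0000e-02] shift in turned frame mm [-281.6    0.4  358.7]
t 0.1 pos [0.1609 0.655  0.2304] toolx yaw 76.21 y [-3.0e-04 -1.7e-03 -1.0e+00] F [-0.07  0.38 -0.7 ] w 1.002201710139399
shift mm [-738.5   92.7 -565.4]
turn 9.9 [ 6.000e-02  6.631e+01 -8.000e-02] shift in turned frame mm [ 220.9   91.4 -903.6]
turn 189.9 [-9.0000e-02 -1.1369e+02 -7.0000e-02] shift in turned frame mm [-220.9   91.4  903.6]
```

>>> {"method": "play_rows", "body": {
  "increments": [
    [[-0.0155,0,-0.0287],[0,0,0]],
    [[-0.0155,0,-0.0287],[0,0,0]],
    [[-0.0155,0,-0.0287],[0,0,0]],
    [[-0.0155,0,-0.0287],[0,0,0]],
    [[-0.0155,0,-0.0287],[0,0,0]],
    [[-0.0155,0,-0.0287],[0,0,0]],
    [[-0.0155,0,-0.0287],[0,0,0]],
    [[-0.0155,0,-0.0287],[0,0,0]],
    [[-0.0155,0,-0.0287],[0,0,0]],
    [[-0.0155,0,-0.0287],[0,0,0]],
    [[-0.0155,0,-0.0287],[0,0,0]],
    [[-0.0155,0,-0.0287],[0,0,0]],
    [[-0.0155,0,-0.0287],[0,0,0]],
    [[-0.0155,0,-0.0287],[0,0,0]]
  ],
  "gripper": 0.0854
}}

```text
t: 1.27
eef_pos: [0.5002, 0.3476, 0.231]
tool_rot: [0.556, -0.556, -0.436, 0.437]
contact_force: [-0.2, 0.5, -0.2]
gripper_width: 1.002
```

>>> {"method": "play_rows", "body": {
  "increments": [
    [[0,0,0],[0,6.63,0]],
    [[0,0,0],[0,6.63,0]],
    [[0,0,0],[0,6.63,0]],
    [[0,0,0],[0,6.63,0]],
    [[0,0,0],[0,6.63,0]],
    [[0,0,0],[0,6.63,0]],
    [[0,0,0],[0,6.63,0]],
    [[0,0,0],[0,6.63,0]],
    [[0,0,0],[0,6.63,0]],
    [[0,0,0],[0,6.63,0]]
  ]
}}

```text
t: 2.1
eef_pos: [0.4991, 0.3488, 0.2308]
tool_rot: [-0.704, 0.705, 0.059, -0.059]
contact_force: [-0.1, 0.4, 0.0]
gripper_width: 0.998
```

```bash
python3 - <<'E'
from h import *
go([.5338,-.1972,.18],9.9)
E
```

```text
t 2.1 pos [0.4991 0.3488 0.2308] toolx yaw 9.58 y [-7.e-04 -5.e-04 -1.e+00] F [-0.09  0.41  0.04] w 0.9975883361570946
shift mm [ -56.6   51.1 -544.2]
turn 9.9 [ 0.02 -0.32 -0.04] shift in turned frame mm [ -59.7   50.8 -543.8]
turn 189.9 [7.0000e-02 1.7968e+02 4.0000e-02] shift in turned frame mm [ 59.7  50.8 543.8]
```

>>> {"method": "play_rows", "body": {
  "increments": [
    [[-0.0031,0,-0.0302],[0,0,0]],
    [[-0.0031,0,-0.0302],[0,0,0]],
    [[-0.0031,0,-0.0302],[0,0,0]],
    [[-0.0031,0,-0.0302],[0,0,0]],
    [[-0.0031,0,-0.0302],[0,0,0]],
    [[-0.0031,0,-0.0302],[0,0,0]],
    [[-0.0031,0,-0.0302],[0,0,0]],
    [[-0.0031,0,-0.0302],[0,0,0]],
    [[-0.0031,0,-0.0302],[0,0,0]],
    [[-0.0031,0,-0.0302],[0,0,0]],
    [[-0.0031,0,-0.0302],[0,0,0]],
    [[-0.0031,0,-0.0302],[0,0,0]],
    [[-0.0031,0,-0.0302],[0,0,0]],
    [[-0.0031,0,-0.0302],[0,0,0]],
    [[-0.0031,0,-0.0302],[0,0,0]],
    [[-0.0031,0.017,-0.0302],[0,0,0]],
    [[-0.0031,0.017,-0.0302],[0,0,0]],
    [[-0.0031,0.017,-0.0302],[0,0,0]],
    [[0,0,0],[0,0,0]]
  ]
}}

```text
t: 3.68
eef_pos: [0.5349, -0.2025, 0.1775]
tool_rot: [-0.704, 0.706, 0.057, -0.06]
contact_force: [-1.0, -1.0, 0.5]
gripper_width: 0.997
```

```bash
python3 - <<'E'
from h import *
go([.5338,-.1972,.079],9.9)
c=snap('side','s2.png',(230,150,390,290),4)
E
```

```text
t 3.6833 pos [ 0.5349 -0.2025  0.1775] toolx yaw 9.45 y [-0.0047 -0.0031 -1.    ] F [-1.04 -0.95  0.47] w 0.9966688639991994
shift mm [ 0.3 98.5  5.7]
turn 9.9 [ 0.13 -0.45 -0.29] shift in turned frame mm [-0.1 98.5  5.4]
turn 189.9 [  0.46 179.55   0.2 ] shift in turned frame mm [ 0.1 98.5 -5.4]
```

View pics/s2.png

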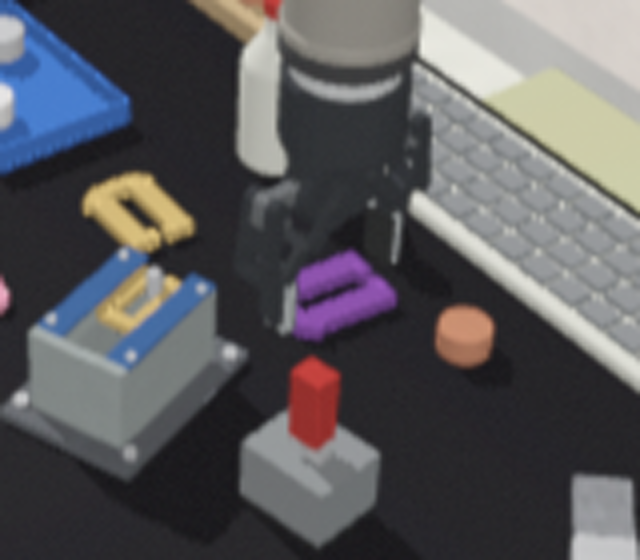

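The side view shows the open fingers above the handle (about (315,400) in the crop), with one on each side along the wedge's x. Next I descend.

>>> {"method": "play_rows", "body": {
  "increments": [
    [[0,0,0],[0,-0.3,0]],
    [[0,0,0],[0,0,0]],
    [[0,0.015,0],[0,0,0]],
    [[0,0.015,0],[0,0,0]],
    [[0,0.015,0],[0,0,0]],
    [[0,0.015,0],[0,0,0]],
    [[0,0,0],[0,0,0]],
    [[0,0,0],[0,0,0]]
  ]
}}

```text
t: 4.4
eef_pos: [0.5381, -0.1946, 0.1205]
tool_rot: [0.705, -0.704, -0.063, 0.064]
contact_force: [0.5, 0.7, 0.4]
gripper_width: 1.0
```

```bash
python3 - <<'E'
from h import *
go([.5338,-.1972,.079],9.9)
E
```

```text
t 4.4 pos [ 0.5381 -0.1946  0.1205] toolx yaw 10.33 y [-5.e-04  7.e-04 -1.e+00] F [0.49 0.68 0.41] w 1.0004735211467646
shift mm [-4.7 41.5 -1.8]
turn 9.9 [-0.05  0.43 -0.02] shift in turned frame mm [-4.7 41.5 -1.8]
turn 189.9 [-4.0000e-02 -1.7957e+02  7.0000e-02] shift in turned frame mm [ 4.7 41.5  1.8]
```

>>> {"method": "play_rows", "body": {
  "increments": [
    [[-0.0047,0,-0.0018],[0,0.4,0]],
    [[0,0.01,0],[0,0,0]],
    [[0,0.01,0],[0,0,0]],
    [[0,0.01,0],[0,0,0]],
    [[0,0.0105,0],[0,0,0]],
    [[0,0,0],[0,0,0]],
    [[0,0,0],[0,0,0]],
    [[0,0,0],[0,0,0]]
  ]
}}

```text
t: 5.07
eef_pos: [0.5337, -0.1989, 0.0797]
tool_rot: [-0.704, 0.705, 0.06, -0.06]
contact_force: [0.4, -0.0, 0.2]
gripper_width: 1.001
```

```bash
python3 - <<'E'
from h import *
go([.5338,-.1972,.079],9.9)
E
```

```text
t 5.0667 pos [ 0.5337 -0.1989  0.0797] toolx yaw 9.79 y [-2.e-04 -1.e-04 -1.e+00] F [ 0.36 -0.03  0.24] w 1.001352102345913
shift mm [0.4 0.7 1.7]
turn 9.9 [ 0.   -0.11 -0.01] shift in turned frame mm [0.4 0.7 1.7]
turn 189.9 [2.0000e-02 1.7989e+02 1.0000e-02] shift in turned frame mm [-0.4  0.7 -1.7]
```

Good. Closing the gripper.

>>> {"method": "play_rows", "body": {
  "increments": [
    [[0,0,0.001],[0,0,0]],
    [[0,0,0],[0,0,0]],
    [[0,0,0],[0,0,0]],
    [[0,0,0],[0,0,0]],
    [[0,0,0],[0,0,0]],
    [[0,0,0],[0,0,0]],
    [[0,0,0],[0,0,0]],
    [[0,0,0],[0,0,0]],
    [[0,0,0],[0,0,0]],
    [[0,0,0],[0,0,0]]
  ],
  "gripper": 0.0,
  "grip_force": 60
}}

```text
t: 5.9
eef_pos: [0.5336, -0.1978, 0.08]
tool_rot: [-0.705, 0.705, 0.061, -0.06]
contact_force: [-1.2, -0.1, 4.9]
gripper_width: 0.228
```

```bash
python3 - <<'E'
from h import *
go([.5338,-.1972,.18],9.9)
E
```

```text
t 5.9 pos [ 0.5336 -0.1978  0.08  ] toolx yaw 9.8 y [ 4.e-04  0.e+00 -1.e+00] F [-1.16 -0.13  4.95] w 0.22773307465910864
shift mm [   0.3 -100.     0.6]
turn 9.9 [ 0.   -0.1   0.02] shift in turned frame mm [   0.3 -100.     0.6]
turn 189.9 [-3.000e-02  1.799e+02  1.000e-02] shift in turned frame mm [  -0.3 -100.    -0.6]
```

>>> {"method": "play_rows", "body": {
  "increments": [
    [[0,-0.005,0],[0,0,0]],
    [[0,-0.01,0],[0,0,0]],
    [[0,-0.01,0],[0,0,0]],
    [[0,-0.01,0],[0,0,0]],
    [[0,-0.015,0],[0,0,0]],
    [[0,-0.015,0],[0,0,0]],
    [[0,-0.015,0],[0,0,0]],
    [[0,-0.015,0],[0,0,0]],
    [[0,-0.01,0],[0,0,0]],
    [[0,-0.005,0],[0,0,0]],
    [[0,0,0],[0,-5.3,0]],
    [[0,0,0],[0,-5.3,0]],
    [[0,0,0],[0,0,0]],
    [[0,0,0],[0,0,0]],
    [[0,0,0],[0,0,0]],
    [[0,0,0],[0,0,0]]
  ]
}}

```text
t: 7.23
eef_pos: [0.5333, -0.1977, 0.1896]
tool_rot: [0.696, -0.696, -0.124, 0.125]
contact_force: [0.3, -0.0, -1.8]
gripper_width: 0.228
```

```bash
python3 - <<'E'
from h import *
th=np.radians(20.6);ex=np.array([np.cos(th),np.sin(th)])
rod=np.array([.5335,-.0191]); # rough
sl=rod-.022*ex; print('slot',sl)
go([*sl,.19],20.6)
c=snap('top','t2.png',(230,190,390,300),5)
s=snap('side','s3.png',(200,190,340,295),5)
import pickle; pickle.dump((c,s),open('c1.pkl','wb'))
E
```

```text
slot [ 0.51290669 -0.02684052]
t 7.2333 pos [ 0.5333 -0.1977  0.1896] toolx yaw 20.29 y [-5.e-04  0.e+00 -1.e+00] F [ 0.31 -0.05 -1.81] w 0.2282567375093051
shift mm [ 40.2  -0.4 167.4]
turn 20.6 [-0.01 -0.31 -0.03] shift in turned frame mm [ 41.1  -0.4 167.1]
turn 200.6 [ 5.0000e-02  1.7969e+02 -2.0000e-02] shift in turned frame mm [ -41.1   -0.4 -167.1]
```

View pics/s3.png

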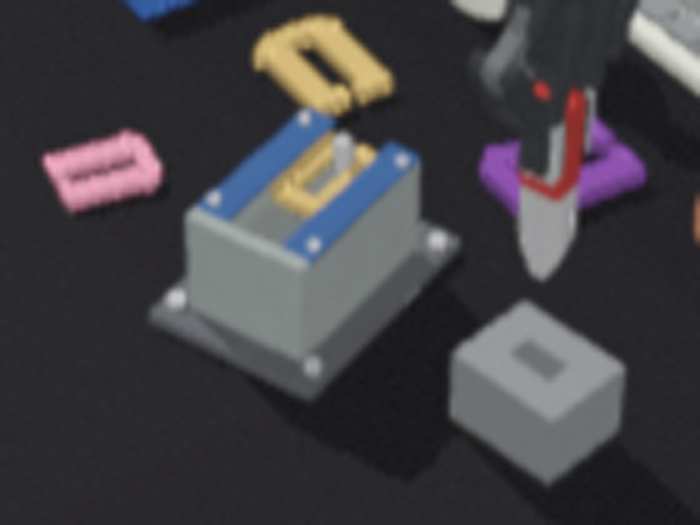

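The wedge is lifted and hanging straight (tip at about (541,278) in the crop), and the clip is still seated. I'll refine the slot position using the side view.

```bash
python3 - <<'E'
from h import *
import pickle
th=np.radians(20.6);ex=np.array([np.cos(th),np.sin(th)]);ey=np.array([-ex[1],ex[0]])
t0,s0=pickle.load(open('c0.pkl','rb'));t,s=pickle.load(open('c1.pkl','rb'))
f=lambda a,b:((a+.5)/5-.5+200,(b+.5)/5-.5+190)
print('rod side',ray(s,*f(343,138),.083))
for c,box in((t,(245,200,325,290)),(s,(230,205,290,245)),(t0,(245,200,325,290)),(s0,(230,205,290,245))):
    hsv=cv2.cvtColor(c['color'],cv2.COLOR_RGB2HSV);H,S,V=cv2.split(hsv)
    m=np.zeros(H.shape,bool);u0,v0,u1,v1=box;m[v0:v1,u0:u1]=1
    b=m&(H>100)&(H<125)&(S>120)&(V>60)
    n,l,st,ce=cv2.connectedComponentsWithStats(b.astype(np.uint8))
    L=[]
    for i in range(1,n):
        if st[i,4]<100: continue
        q=np.array([ray(c,u,v,.0745)[:2] for v,u in np.argwhere(l==i)],np.float32)*1000
        r=cv2.minAreaRect(q); L.append(q.mean(0)/1000); print(st[i,4],r)
    mid=np.mean(L,0); y=m&(H>12)&(H<35)&(S>100)&(V>90); 
    q=np.array([ray(c,u,v,.070)[:2] for v,u in np.argwhere(y)],np.float32)
    print('mid',mid,'lat',mid@ey,'clip rect',cv2.minAreaRect(q*1000), 'clip x-range',(q@ex).min(),(q@ex).max(),'lat',(q@ey).min(),(q@ey).max())
print('rod top lat',np.array([.5335,-.0191])@ey,'along',np.array([.5335,-.0191])@ex)
r=ray(s,*f(343,138),.083)[:2];print('rod side lat',r@ey,'along',r@ex)
E
```

```text
rod side [ 0.53266113 -0.01815477  0.083     ]
341 ((512.5703735351562, -58.58150100708008), (105.29964447021484, 20.13465690612793), 20.682697296142578)
331 ((492.6550598144531, -5.668102264404297), (105.28519439697266, 18.903980255126953), 20.922744750976562)
mid [ 0.5016545  -0.03262526] lat -0.2070421355404036 clip rect ((518.2957763671875, -26.887958526611328), (59.866607666015625, 33.741695404052734), 20.689258575439453) clip x-range 0.4457505050108755 0.5056156790053491 lat -0.22442729885175902 -0.19063822371511027
147 ((491.6280822753906, -2.1420154571533203), (99.0040512084961, 21.020523071289062), 20.464351654052734)
131 ((514.4837036132812, -56.300254821777344), (103.92623901367188, 18.418622970581055), 22.273792266845703)
mid [ 0.50220084 -0.02951984] lat -0.20432750252086881 clip rect ((535.6372680664062, -5.6331634521484375), (118.99252319335938, 66.45488739013672), 55.422210693359375) clip x-range 0.44199720915362267 0.5672224236383067 lat -0.21620167740584867 -0.13248092798793068
341 ((512.5703735351562, -58.581504821777344), (105.29965209960938, 20.134654998779297), 
[... 288 characters left out ...]
75439453) clip x-range 0.4457505050108755 0.5056156790053491 lat -0.22442729885175902 -0.19063822371511027
149 ((491.6280822753906, -2.1420154571533203), (99.0040512084961, 21.020523071289062), 20.464351654052734)
137 ((514.0966186523438, -55.34482955932617), (103.935546875, 20.929407119750977), 22.334157943725586)
mid [ 0.503233   -0.02904797] lat -0.20424896452026034 clip rect ((535.6372680664062, -5.6331634521484375), (118.99252319335938, 66.45488739013672), 55.422210693359375) clip x-range 0.44045316735811485 0.5672224236383067 lat -0.21620167740584867 -0.13248092798793068
rod top lat -0.20558625655652282 along 0.4926675868322124
rod side lat -0.20440631070117876 along 0.4922149251859433
```

View pics/t2.png

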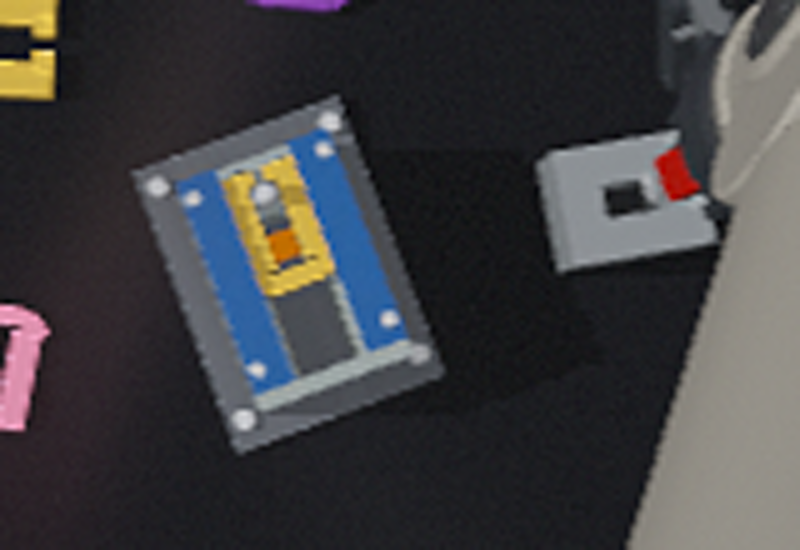

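```bash
python3 - <<'E'
from h import *
import pickle
t,s=pickle.load(open('c1.pkl','rb'))
print('tip side',ray(s,541.5/5-.5+200,275.5/5-.5+190,.1176),'handle top side s2',ray(s,315.5/4-.5+230,378.5/4-.5+150,.120))
print('pocket top',ray(t,628.5/5-.5+230,198.5/5-.5+190,.05))
hs=cv2.cvtColor(s['color'],cv2.COLOR_RGB2HSV)
z=pts(s)[...,2]; m=np.zeros(z.shape,bool);m[225:250,300:318]=1;
P=pts(s)[m&(z>.117)&(z<.15)];print(len(P),P.mean(0),P.min(0),P.max(0))
go([.5127,-.0271,.19],20.7)
E
```

```text
tip side [ 0.52848327 -0.19854693  0.1176    ] handle top side s2 [ 0.52903574 -0.1999888   0.12      ]
pocket top [ 0.53375034 -0.19584747  0.05      ]
66 [ 0.52782812 -0.19880643  0.13712095] [ 0.5198517  -0.20905438  0.11973118] [ 0.54210285 -0.18642663  0.14944269]
t 7.3333 pos [ 0.5334 -0.1977  0.1896] toolx yaw 20.34 y [-4.e-04 -1.e-04 -1.e+00] F [-0.28  0.38 -1.81] w 0.22167805110794536
shift mm [ 39.9  -0.4 167.2]
turn 20.7 [-0.   -0.36 -0.02] shift in turned frame mm [ 41.   -0.4 166.9]
turn 200.7 [ 3.0000e-02  1.7964e+02 -1.0000e-02] shift in turned frame mm [ -41.    -0.4 -166.9]
```

>>> {"method": "play_rows", "body": {
  "increments": [
    [[0,0,0],[0,-0.35,0]],
    [[0.003,0,0.012],[0,0,0]],
    [[0.005,0,0.02],[0,0,0]],
    [[0.005,0,0.02],[0,0,0]],
    [[0.005,0,0.02],[0,0,0]],
    [[0.005,0,0.02],[0,0,0]],
    [[0.005,0,0.02],[0,0,0]],
    [[0.005,0,0.02],[0,0,0]],
    [[0.005,0,0.02],[0,0,0]],
    [[0.003,0,0.01],[0,0,0]],
    [[0,0,0.005],[0,0,0]],
    [[0,0.01,0],[0,0,0]],
    [[0,0.01,0],[0,0,0]],
    [[0,0,0],[0,0,0]],
    [[0,0,0],[0,0,0]],
    [[0,0,0],[0,0,0]]
  ]
}}

```text
t: 8.67
eef_pos: [0.5126, -0.0282, 0.1695]
tool_rot: [-0.695, 0.696, 0.126, -0.127]
contact_force: [0.6, 0.3, -2.5]
gripper_width: 0.228
```

```bash
python3 - <<'E'
from h import *
import pickle
go([.5127,-.0271,.165],20.7)
c=read_camera('top');s=read_camera('side')
A=cv2.resize(s['color'][185:265,215:305,::-1],(700,622),interpolation=cv2.INTER_CUBIC)[:600]
cv2.imwrite('pics/s4.png',A)
pickle.dump((c,s),open('c2.pkl','wb'))
E
```

```text
t 8.6667 pos [ 0.5126 -0.0282  0.1695] toolx yaw 20.64 y [-5.e-04 -7.e-04 -1.e+00] F [ 0.59  0.33 -2.54] w 0.22767458687938633
shift mm [0.5 4.5 1. ]
turn 20.7 [ 0.02 -0.06 -0.04] shift in turned frame mm [0.5 4.5 1. ]
turn 200.7 [7.0000e-02 1.7994e+02 4.0000e-02] shift in turned frame mm [-0.5  4.5 -1. ]
```

View pics/s4.png

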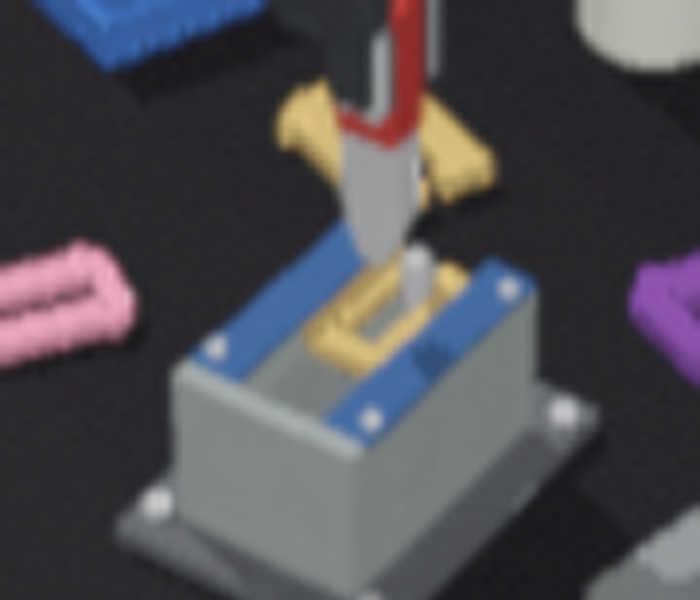

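The tip is above the clip opening at about (375,262) in the crop. Comparing it with the lip midline in the same view:

```bash
python3 - <<'E'
from h import *
import pickle
th=np.radians(20.6);ex=np.array([np.cos(th),np.sin(th)]);ey=np.array([-ex[1],ex[0]])
c,s=pickle.load(open('c2.pkl','rb'))
g=lambda a,b:((a+.5)/7.777-.5+215,(b+.5)/7.777-.5+185)
tcp=np.array([.5126,-.0282]);print('tcp',tcp@ex,tcp@ey)
for n,p in(('tipL',(360,256)),('tipR',(393,263)),('tipmid',(376,261))):
    r=ray(s,*g(*p),.0975)[:2];print(n,r@ex,r@ey)
r=ray(s,*g(418,252),.083)[:2];print('rod',r@ex,r@ey)
for n,p in(('jawL in',(347,330)),('bowin mid',(362,338)),('bow outer L',(308,338)),('bow outer R',(368,373))):
    r=ray(s,*g(*p),.07)[:2];print(n,r@ex,r@ey)
# lip inner edges from top and side, mid band
# top camera: red handle top visible?
k=c['color'].astype(int);m=(k[...,0]>120)&(k[...,1]<60)&(k[...,2]<60);m[:200]=0;m[290:]=0;m[:,:240]=0;m[:,330:]=0;print(m.sum(),[ray(c,u,v,.2) for v,u in [np.argwhere(m).mean(0)]] if m.any() else 0)
E
```

```text
tcp 0.469902183534785 -0.20675090788008918
tipL 0.465247068672354 -0.1987015002977737
tipR 0.468670236666083 -0.21040028894049606
tipmid 0.4661845494016081 -0.20488773428335733
rod 0.49322879030552413 -0.2040845425060875
jawL in 0.4562644587292736 -0.19920063687289852
bowin mid 0.45572857808195566 -0.20605818582150545
bow outer L 0.444909469236265 -0.19044035833522835
bow outer R 0.4415824807717179 -0.21861485166515185
0 0
```

>>> {"method": "play_rows", "body": {
  "increments": [
    [[0,0.005,0],[0,0,0]],
    [[0,0.005,0],[0,0,0]],
    [[0,0.005,0],[0,0,0]],
    [[0,0.005,0],[0,0,0]],
    [[0,0.005,0],[0,0,0]],
    [[0,0.005,0],[0,0,0]],
    [[0,0,0],[0,0,0]],
    [[0,0,0],[0,0,0]]
  ]
}}

```text
t: 9.43
eef_pos: [0.5124, -0.0271, 0.1394]
tool_rot: [-0.696, 0.696, 0.127, -0.128]
contact_force: [-0.7, -0.3, -2.0]
gripper_width: 0.22
```

```bash
python3 - <<'E'
from h import *
e=[.4704*.93606-.2068*-.3518,.4704*.3518-.2068*.93606]
go([*e,.135],20.7)
E
```

```text
t 9.4333 pos [ 0.5124 -0.0271  0.1394] toolx yaw 20.75 y [-8.e-04 -2.e-04 -1.e+00] F [-0.74 -0.31 -2.04] w 0.22027116272352415
shift mm [ 0.3  4.4 -1.2]
turn 20.7 [-0.    0.05 -0.05] shift in turned frame mm [ 0.3  4.4 -1.2]
turn 200.7 [-7.0000e-02 -1.7995e+02  1.0000e-02] shift in turned frame mm [-0.3  4.4  1.2]
```

>>> {"method": "play_rows", "body": {
  "increments": [
    [[0,0.004,-0.0006],[0,0,0]],
    [[0,0.004,0],[0,0,0]],
    [[0,0.003,0],[0,0,0]],
    [[0,0.003,0],[0,0,0]],
    [[0,0,0],[0,0,0]]
  ]
}}

```text
t: 9.85
eef_pos: [0.5128, -0.0276, 0.1254]
tool_rot: [-0.696, 0.696, 0.127, -0.127]
contact_force: [0.5, -0.1, -1.2]
gripper_width: 0.224
```

>>> {"method": "play_rows", "body": {
  "increments": [
    [[0,0.003,0],[0,0,0]],
    [[0,0.003,0],[0,0,0]],
    [[0,0,0],[0,0,0]]
  ]
}}

```text
t: 10.1
eef_pos: [0.5128, -0.0275, 0.1194]
tool_rot: [0.696, -0.696, -0.127, 0.127]
contact_force: [-0.4, 1.3, -0.9]
gripper_width: 0.226
```

>>> {"method": "play_rows", "body": {
  "increments": [
    [[0,0.002,0],[0,0,0]],
    [[0,0.002,0],[0,0,0]],
    [[0,0,0],[0,0,0]]
  ]
}}

```text
t: 10.35
eef_pos: [0.5125, -0.0275, 0.1152]
tool_rot: [0.696, -0.696, -0.127, 0.128]
contact_force: [0.2, -0.0, -1.7]
gripper_width: 0.227
```

```bash
python3 - <<'E'
from h import *
s=read_camera('side')
cv2.imwrite('pics/s5.png',cv2.resize(s['color'][185:265,215:305,::-1],(675,600),interpolation=cv2.INTER_CUBIC))
for i in range(3): print(get_obs()['contact_force'])
E
```

```text
[-0.62584548  0.67073001 -2.55307155]
[-0.62584548  0.67073001 -2.55307155]
[-0.62584548  0.67073001 -2.55307155]
```

View pics/s5.png

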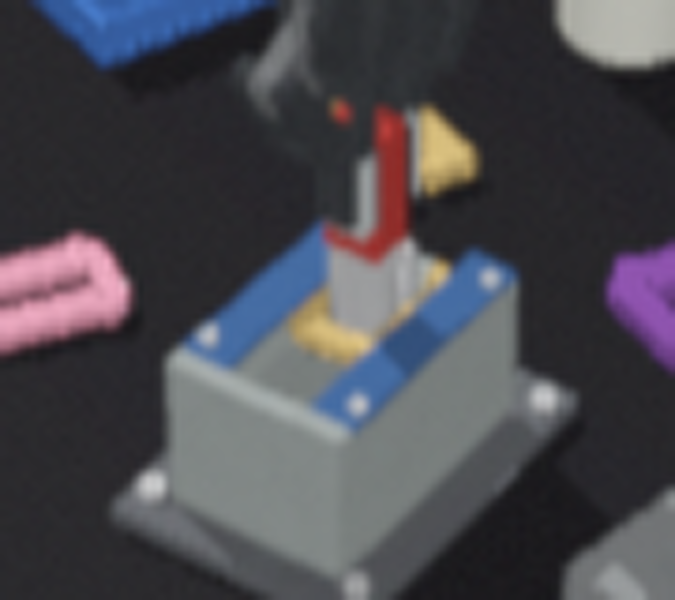

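The blade sits inside the spread clip at about (370,290), with the clip still seated. I'll feel for the pad in small steps.

>>> {"method": "play_rows", "body": {
  "increments": [
    [[0,0.0015,0],[0,0,0]],
    [[0,0.0015,0],[0,0,0]],
    [[0,0.0015,0],[0,0,0]],
    [[0,0.001,0],[0,0,0]],
    [[0,0,0],[0,0,0]]
  ]
}}

```text
t: 10.82
eef_pos: [0.5127, -0.0275, 0.11]
tool_rot: [0.696, -0.696, -0.127, 0.128]
contact_force: [0.4, 0.7, -2.1]
gripper_width: 0.226
```

>>> {"method": "play_rows", "body": {
  "increments": [
    [[0,0.0007,0],[0,0,0]],
    [[0,0,0],[0,0,0]],
    [[0,0,0],[0,0,0]]
  ]
}}

```text
t: 11.07
eef_pos: [0.5127, -0.0276, 0.1095]
tool_rot: [-0.696, 0.696, 0.127, -0.127]
contact_force: [0.6, 0.7, -2.0]
gripper_width: 0.223
```

>>> {"method": "play_rows", "body": {
  "increments": [
    [[0,0.0007,0],[0,0,0]],
    [[0,0,0],[0,0,0]],
    [[0,0,0],[0,0,0]]
  ]
}}

```text
t: 11.32
eef_pos: [0.5128, -0.0276, 0.1089]
tool_rot: [-0.696, 0.696, 0.127, -0.127]
contact_force: [0.1, -0.5, -0.5]
gripper_width: 0.225
```

>>> {"method": "play_rows", "body": {
  "increments": [
    [[0,0.0006,0],[0,0,0]],
    [[0,0,0],[0,0,0]],
    [[0,0,0],[0,0,0]]
  ]
}}

```text
t: 11.57
eef_pos: [0.5129, -0.0276, 0.1083]
tool_rot: [-0.696, 0.696, 0.127, -0.127]
contact_force: [0.1, 0.4, 0.5]
gripper_width: 0.225
```

```bash
cat > f.py <<'E'
from h import *
F=[];Z=[]
for i in range(6):
    read_camera('side');o=get_obs();F.append(o['contact_force']);Z.append(o['eef_pos'])
print(o['t'],np.mean(F,0).round(2),np.std(F,0).round(2),np.mean(Z,0).round(5))
E
python3 f.py
```

```text
11.8667 [-0.4   0.17 -0.64] [0.23 0.43 0.33] [ 0.51287 -0.02759  0.10829]
```

>>> {"method": "play_rows", "body": {
  "increments": [
    [[0,0.0005,0],[0,0,0]],
    [[0,0,0],[0,0,0]]
  ]
}}

```text
t: 12.03
eef_pos: [0.5129, -0.0276, 0.1078]
tool_rot: [0.696, -0.696, -0.127, 0.127]
contact_force: [-0.6, 0.4, -0.8]
gripper_width: 0.228
```

```bash
python3 f.py
```

```text
12.3333 [-0.36  0.41 -0.34] [0.94 0.6  0.68] [ 0.51292 -0.02759  0.1078 ]
```

>>> {"method": "play_rows", "body": {
  "increments": [
    [[0,0.0005,0],[0,0,0]],
    [[0,0,0],[0,0,0]],
    [[0,0,0],[0,0,0]]
  ]
}}

```text
t: 12.58
eef_pos: [0.5129, -0.0276, 0.1073]
tool_rot: [0.696, -0.696, -0.127, 0.127]
contact_force: [0.5, 1.2, 0.3]
gripper_width: 0.226
```

>>> {"method": "play_rows", "body": {
  "increments": [
    [[0,0.0005,0],[0,0,0]],
    [[0,0,0],[0,0,0]],
    [[0,0,0],[0,0,0]]
  ]
}}

```text
t: 12.83
eef_pos: [0.5129, -0.0276, 0.1068]
tool_rot: [-0.696, 0.696, 0.127, -0.127]
contact_force: [0.0, 1.6, -1.5]
gripper_width: 0.231
```

>>> {"method": "play_rows", "body": {
  "increments": [
    [[0,0.0005,0],[0,0,0]],
    [[0,0,0],[0,0,0]],
    [[0,0,0],[0,0,0]]
  ]
}}

```text
t: 13.08
eef_pos: [0.5129, -0.0276, 0.1063]
tool_rot: [0.696, -0.696, -0.127, 0.127]
contact_force: [0.0, 0.4, -0.6]
gripper_width: 0.229
```

>>> {"method": "play_rows", "body": {
  "increments": [
    [[0,0.0005,0],[0,0,0]],
    [[0,0,0],[0,0,0]],
    [[0,0,0],[0,0,0]]
  ]
}}

```text
t: 13.33
eef_pos: [0.5128, -0.0276, 0.1057]
tool_rot: [0.696, -0.696, -0.127, 0.127]
contact_force: [0.2, 1.0, -0.5]
gripper_width: 0.228
```

>>> {"method": "play_rows", "body": {
  "increments": [
    [[0,0.0005,0],[0,0,0]],
    [[0,0,0],[0,0,0]],
    [[0,0,0],[0,0,0]]
  ]
}}

```text
t: 13.58
eef_pos: [0.5128, -0.0276, 0.1052]
tool_rot: [-0.696, 0.696, 0.127, -0.127]
contact_force: [0.5, 0.3, -1.1]
gripper_width: 0.23
```

>>> {"method": "play_rows", "body": {
  "increments": [
    [[0,0.0005,0],[0,0,0]],
    [[0,0,0],[0,0,0]],
    [[0,0,0],[0,0,0]]
  ]
}}

```text
t: 13.83
eef_pos: [0.5128, -0.0276, 0.1047]
tool_rot: [-0.696, 0.696, 0.127, -0.127]
contact_force: [0.3, 0.3, 0.0]
gripper_width: 0.227
```

>>> {"method": "play_rows", "body": {
  "increments": [
    [[0,0.0005,0],[0,0,0]],
    [[0,0,0],[0,0,0]],
    [[0,0,0],[0,0,0]]
  ]
}}

```text
t: 14.08
eef_pos: [0.5128, -0.0276, 0.1042]
tool_rot: [-0.696, 0.696, 0.127, -0.127]
contact_force: [0.0, -0.4, -1.0]
gripper_width: 0.227
```

>>> {"method": "play_rows", "body": {
  "increments": [
    [[0,0.0005,0],[0,0,0]],
    [[0,0,0],[0,0,0]],
    [[0,0,0],[0,0,0]]
  ]
}}

```text
t: 14.33
eef_pos: [0.5128, -0.0276, 0.1037]
tool_rot: [0.696, -0.696, -0.127, 0.127]
contact_force: [0.5, 0.2, -0.4]
gripper_width: 0.227
```

>>> {"method": "play_rows", "body": {
  "increments": [
    [[0,0.0005,0],[0,0,0]],
    [[0,0,0],[0,0,0]],
    [[0,0,0],[0,0,0]]
  ]
}}

```text
t: 14.58
eef_pos: [0.5128, -0.0276, 0.1032]
tool_rot: [-0.696, 0.696, 0.127, -0.127]
contact_force: [1.7, 0.1, -0.2]
gripper_width: 0.227
```

>>> {"method": "play_rows", "body": {
  "increments": [
    [[0,0.0005,0],[0,0,0]],
    [[0,0,0],[0,0,0]],
    [[0,0,0],[0,0,0]]
  ]
}}

```text
t: 14.83
eef_pos: [0.5128, -0.0276, 0.1027]
tool_rot: [-0.696, 0.696, 0.127, -0.127]
contact_force: [0.5, 0.5, -1.0]
gripper_width: 0.225
```

>>> {"method": "play_rows", "body": {
  "increments": [
    [[0,0.0005,0],[0,0,0]],
    [[0,0,0],[0,0,0]],
    [[0,0,0],[0,0,0]]
  ]
}}

```text
t: 15.08
eef_pos: [0.5128, -0.0276, 0.1023]
tool_rot: [-0.696, 0.696, 0.127, -0.127]
contact_force: [-0.3, 0.1, -0.4]
gripper_width: 0.228
```

>>> {"method": "play_rows", "body": {
  "increments": [
    [[0,0.0005,0],[0,0,0]],
    [[0,0,0],[0,0,0]],
    [[0,0,0],[0,0,0]]
  ]
}}

```text
t: 15.33
eef_pos: [0.5128, -0.0276, 0.1017]
tool_rot: [0.696, -0.696, -0.127, 0.127]
contact_force: [0.1, -0.9, -0.6]
gripper_width: 0.227
```

>>> {"method": "play_rows", "body": {
  "increments": [
    [[0,0.0005,0],[0,0,0]],
    [[0,0,0],[0,0,0]],
    [[0,0,0],[0,0,0]]
  ]
}}

```text
t: 15.58
eef_pos: [0.5128, -0.0276, 0.1013]
tool_rot: [0.696, -0.696, -0.127, 0.127]
contact_force: [0.2, 0.9, -0.5]
gripper_width: 0.229
```

>>> {"method": "play_rows", "body": {
  "increments": [
    [[0,0.0005,0],[0,0,0]],
    [[0,0,0],[0,0,0]],
    [[0,0,0],[0,0,0]]
  ]
}}

```text
t: 15.83
eef_pos: [0.5128, -0.0276, 0.1007]
tool_rot: [0.696, -0.696, -0.127, 0.127]
contact_force: [0.5, 0.0, -0.6]
gripper_width: 0.222
```

>>> {"method": "play_rows", "body": {
  "increments": [
    [[0,0.0005,0],[0,0,0]],
    [[0,0,0],[0,0,0]],
    [[0,0,0],[0,0,0]]
  ]
}}

```text
t: 16.08
eef_pos: [0.5129, -0.0276, 0.1003]
tool_rot: [-0.696, 0.696, 0.127, -0.127]
contact_force: [1.0, 0.6, -0.8]
gripper_width: 0.224
```

>>> {"method": "play_rows", "body": {
  "increments": [
    [[0,0.0005,0],[0,0,0]],
    [[0,0,0],[0,0,0]],
    [[0,0,0],[0,0,0]]
  ]
}}

```text
t: 16.33
eef_pos: [0.5129, -0.0276, 0.0998]
tool_rot: [0.696, -0.696, -0.127, 0.127]
contact_force: [0.2, 0.5, -0.6]
gripper_width: 0.23
```

>>> {"method": "play_rows", "body": {
  "increments": [
    [[0,0.0005,0],[0,0,0]],
    [[0,0,0],[0,0,0]],
    [[0,0,0],[0,0,0]]
  ]
}}

```text
t: 16.58
eef_pos: [0.5129, -0.0276, 0.0992]
tool_rot: [-0.696, 0.696, 0.127, -0.127]
contact_force: [0.6, -0.1, -0.5]
gripper_width: 0.223
```

>>> {"method": "play_rows", "body": {
  "increments": [
    [[0,0.0005,0],[0,0,0]],
    [[0,0,0],[0,0,0]],
    [[0,0,0],[0,0,0]]
  ]
}}

```text
t: 16.83
eef_pos: [0.5129, -0.0276, 0.0987]
tool_rot: [0.696, -0.696, -0.127, 0.127]
contact_force: [0.6, 0.4, -0.6]
gripper_width: 0.227
```

>>> {"method": "play_rows", "body": {
  "increments": [
    [[0,0.0005,0],[0,0,0]],
    [[0,0,0],[0,0,0]],
    [[0,0,0],[0,0,0]]
  ]
}}

```text
t: 17.08
eef_pos: [0.5129, -0.0276, 0.0982]
tool_rot: [-0.696, 0.696, 0.127, -0.127]
contact_force: [0.2, 0.2, 0.0]
gripper_width: 0.226
```

>>> {"method": "play_rows", "body": {
  "increments": [
    [[0,0.0005,0],[0,0,0]],
    [[0,0,0],[0,0,0]],
    [[0,0,0],[0,0,0]]
  ]
}}

```text
t: 17.33
eef_pos: [0.5129, -0.0276, 0.0977]
tool_rot: [-0.696, 0.696, 0.127, -0.127]
contact_force: [0.9, 0.4, -0.7]
gripper_width: 0.226
```

>>> {"method": "play_rows", "body": {
  "increments": [
    [[0,0.0005,0],[0,0,0]],
    [[0,0,0],[0,0,0]],
    [[0,0,0],[0,0,0]]
  ]
}}

```text
t: 17.58
eef_pos: [0.5128, -0.0276, 0.0972]
tool_rot: [0.696, -0.696, -0.127, 0.127]
contact_force: [0.6, 0.1, -0.6]
gripper_width: 0.225
```

>>> {"method": "play_rows", "body": {
  "increments": [
    [[0,0.0005,0],[0,0,0]],
    [[0,0,0],[0,0,0]],
    [[0,0,0],[0,0,0]]
  ]
}}

```text
t: 17.83
eef_pos: [0.5128, -0.0276, 0.0967]
tool_rot: [-0.696, 0.696, 0.127, -0.127]
contact_force: [0.4, -0.1, -0.4]
gripper_width: 0.223
```

>>> {"method": "play_rows", "body": {
  "increments": [
    [[0,0.0005,0],[0,0,0]],
    [[0,0,0],[0,0,0]],
    [[0,0,0],[0,0,0]]
  ]
}}

```text
t: 18.08
eef_pos: [0.5129, -0.0276, 0.0963]
tool_rot: [0.696, -0.696, -0.127, 0.127]
contact_force: [0.6, -0.0, -0.7]
gripper_width: 0.228
```

>>> {"method": "play_rows", "body": {
  "increments": [
    [[0,0.0005,0],[0,0,0]],
    [[0,0,0],[0,0,0]],
    [[0,0,0],[0,0,0]]
  ]
}}

```text
t: 18.33
eef_pos: [0.5128, -0.0276, 0.0958]
tool_rot: [0.696, -0.696, -0.127, 0.127]
contact_force: [0.7, -0.1, -0.3]
gripper_width: 0.225
```

>>> {"method": "play_rows", "body": {
  "increments": [
    [[0,0.0005,0],[0,0,0]],
    [[0,0,0],[0,0,0]],
    [[0,0,0],[0,0,0]]
  ]
}}

```text
t: 18.58
eef_pos: [0.5128, -0.0276, 0.0952]
tool_rot: [0.696, -0.696, -0.127, 0.127]
contact_force: [-0.3, -0.5, -0.2]
gripper_width: 0.229
```

>>> {"method": "play_rows", "body": {
  "increments": [
    [[0,0.0005,0],[0,0,0]],
    [[0,0,0],[0,0,0]],
    [[0,0,0],[0,0,0]]
  ]
}}

```text
t: 18.83
eef_pos: [0.5128, -0.0276, 0.0948]
tool_rot: [0.696, -0.696, -0.127, 0.127]
contact_force: [0.7, 0.8, -1.0]
gripper_width: 0.225
```

>>> {"method": "play_rows", "body": {
  "increments": [
    [[0,0.0005,0],[0,0,0]],
    [[0,0,0],[0,0,0]],
    [[0,0,0],[0,0,0]]
  ]
}}

```text
t: 19.08
eef_pos: [0.5128, -0.0276, 0.0943]
tool_rot: [0.696, -0.696, -0.127, 0.127]
contact_force: [0.5, -0.2, -0.2]
gripper_width: 0.224
```

>>> {"method": "play_rows", "body": {
  "increments": [
    [[0,0.0005,0],[0,0,0]],
    [[0,0,0],[0,0,0]],
    [[0,0,0],[0,0,0]]
  ]
}}

```text
t: 19.33
eef_pos: [0.5129, -0.0276, 0.0939]
tool_rot: [0.696, -0.696, -0.127, 0.127]
contact_force: [-0.6, -1.2, 4.1]
gripper_width: 0.228
```

```bash
python3 f.py
```

```text
19.6333 [-0.74  0.04  4.5 ] [0.62 0.58 0.44] [ 0.51289 -0.02762  0.09392]
```

>>> {"method": "play_rows", "body": {
  "increments": [
    [[0,0.0002,0],[0,0,0]],
    [[0,0,0],[0,0,0]],
    [[0,0,0],[0,0,0]],
    [[0,0,0],[0,0,0]]
  ]
}}

```text
t: 19.97
eef_pos: [0.5129, -0.0276, 0.0938]
tool_rot: [0.696, -0.696, -0.127, 0.127]
contact_force: [-0.8, 0.4, 5.1]
gripper_width: 0.226
```

```bash
python3 f.py
```

```text
20.2667 [-1.15 -0.24  5.65] [0.28 0.23 0.66] [ 0.5129  -0.02762  0.09375]
```

>>> {"method": "play_rows", "body": {
  "increments": [
    [[0,-0.001,0],[0,0,0]],
    [[0,-0.001,0],[0,0,0]],
    [[0,-0.001,0],[0,0,0]],
    [[0,-0.001,0],[0,0,0]],
    [[0,0,0],[0,0,0]],
    [[0,0,0],[0,0,0]]
  ]
}}

```text
t: 20.77
eef_pos: [0.5124, -0.0275, 0.0973]
tool_rot: [0.696, -0.695, -0.127, 0.128]
contact_force: [-0.8, 0.9, -4.1]
gripper_width: 0.228
```

>>> {"method": "play_rows", "body": {
  "increments": [
    [[-0.001,0,0],[0,0,0]],
    [[-0.001,0,0],[0,0,0]],
    [[-0.001,0,0],[0,0,0]],
    [[-0.001,0,0],[0,0,0]],
    [[-0.001,0,0],[0,0,0]],
    [[-0.001,0,0],[0,0,0]],
    [[0,0,0],[0,0,0]]
  ]
}}

```text
t: 21.35
eef_pos: [0.5069, -0.0299, 0.0976]
tool_rot: [0.696, -0.696, -0.127, 0.127]
contact_force: [-0.4, -0.5, -3.9]
gripper_width: 0.228
```

>>> {"method": "play_rows", "body": {
  "increments": [
    [[-0.0005,0,0],[0,0,0]],
    [[-0.0005,0,0],[0,0,0]],
    [[-0.0005,0,0],[0,0,0]],
    [[-0.0005,0,0],[0,0,0]],
    [[-0.0005,0,0],[0,0,0]],
    [[-0.0005,0,0],[0,0,0]],
    [[0,0,0],[0,0,0]]
  ]
}}

```text
t: 21.93
eef_pos: [0.5043, -0.0309, 0.0976]
tool_rot: [0.696, -0.696, -0.127, 0.127]
contact_force: [0.2, -0.8, -3.5]
gripper_width: 0.229
```

```bash
cat > clip.py <<'E'
from h import *
th=np.radians(20.6);ex=np.array([np.cos(th),np.sin(th)]);ey=np.array([-ex[1],ex[0]])
def clip():
  for n,box in(('top',(245,200,325,290)),('side',(230,195,290,245))):
    c=read_camera(n);H,S,V=cv2.split(cv2.cvtColor(c['color'],cv2.COLOR_RGB2HSV))
    m=np.zeros(H.shape,bool);u0,v0,u1,v1=box;m[v0:v1,u0:u1]=1
    y=m&(H>12)&(H<35)&(S>100)&(V>80)
    q=np.array([ray(c,u,v,.070)[:2] for v,u in np.argwhere(y)]);a=q@ex;b=q@ey
    k=(abs(b+.2055)<.02)&(a<.53);print(n,k.sum(),'along',np.percentile(a[k],[0,1,50,99]).round(4) if k.any() else '')
if __name__=='__main__':
  x,R,o=pose();print('tcp',x[:2]@ex,x[:2]@ey,x[2]);f=o['contact_force'];print('F along',f[:2]@ex,f[:2]@ey,f[2]);clip()
E
python3 clip.py
```

```text
tcp 0.461186851610748 -0.2063315198778514 0.09761199528484574
F along -0.09825170938707986 -0.8593294698861385 -3.5366891364130453Traceback (most recent call last):
  File "clip.py", line 11, in <module>
    x,R,o=pose();print('tcp',x[:2]@ex,x[:2]@ey,x[2]);f=o['contact_force'];print('F along',f[:2]@ex,f[:2]@ey,f[2]);clip()
                                                                                                                  ~~~~^^
  File "clip.py", line 8, in clip
    q=np.array([ray(c,u,v,.070)[:2] for v,u in np.argwhere(y)]);a=q@ex;b=q@ey
                                                                  ~^~~
ValueError: matmul: Input operand 1 has a mismatch in its core dimension 0, with gufunc signature (n?,k),(k,m?)->(n?,m?) (size 2 is different from 0)
```

```bash
sed -i "s/    q=np.array/    if not y.any(): print(n,'hidden'); continue\n    q=np.array/" clip.py; python3 clip.py
```

```text
tcp 0.4612242603379046 -0.20633268233029287 0.09762863145395909
F along -0.5766190779231336 0.5717387913994889 -3.5269172462265517
top hidden
side 32 along [0.4325 0.4326 0.4391 0.4767]
```

>>> {"method": "play_rows", "body": {
  "increments": [
    [[-0.0008,0,0],[0,0,0]],
    [[-0.0008,0,0],[0,0,0]],
    [[-0.0008,0,0],[0,0,0]],
    [[-0.0008,0,0],[0,0,0]],
    [[-0.0008,0,0],[0,0,0]],
    [[-0.0008,0,0],[0,0,0]],
    [[-0.0008,0,0],[0,0,0]],
    [[-0.0008,0,0],[0,0,0]],
    [[-0.0008,0,0],[0,0,0]],
    [[-0.0008,0,0],[0,0,0]]
  ]
}}

```text
t: 22.92
eef_pos: [0.4969, -0.0337, 0.0976]
tool_rot: [0.696, -0.696, -0.127, 0.127]
contact_force: [-0.2, 0.3, -3.3]
gripper_width: 0.225
```

```bash
python3 clip.py
```

```text
tcp 0.45327181648568815 -0.20633237395423973 0.0976074534532666
F along -0.07920561842481572 0.3407872972134168 -3.347187715637479
top hidden
side 36 along [0.4245 0.4246 0.4313 0.469 ]
```

>>> {"method": "play_rows", "body": {
  "increments": [
    [[-0.0008,0,0],[0,0,0]],
    [[-0.0008,0,0],[0,0,0]],
    [[-0.0008,0,0],[0,0,0]],
    [[-0.0008,0,0],[0,0,0]],
    [[-0.0008,0,0],[0,0,0]],
    [[-0.0008,0,0],[0,0,0]],
    [[-0.0008,0,0],[0,0,0]],
    [[-0.0008,0,0],[0,0,0]],
    [[-0.0008,0,0],[0,0,0]],
    [[-0.0008,0,0],[0,0,0]],
    [[-0.0008,0,0],[0,0,0]],
    [[-0.0008,0,0],[0,0,0]],
    [[-0.0008,0,0],[0,0,0]],
    [[-0.0008,0,0],[0,0,0]],
    [[-0.0008,0,0],[0,0,0]],
    [[-0.0008,0,0],[0,0,0]],
    [[-0.0008,0,0],[0,0,0]]
  ]
}}

```text
t: 24.43
eef_pos: [0.4841, -0.0385, 0.0976]
tool_rot: [0.696, -0.696, -0.127, 0.127]
contact_force: [0.2, -0.2, -3.7]
gripper_width: 0.226
```

```bash
python3 clip.py; python3 - <<'E'
from h import *
s=read_camera('side')
cv2.imwrite('pics/s6.png',cv2.resize(s['color'][185:265,215:305,::-1],(675,600),interpolation=cv2.INTER_CUBIC))
E
```

```text
tcp 0.43964300572150267 -0.2063589978094278 0.09758604563976842
F along 0.13612725765965747 -0.21746626073605008 -3.7042032611461293
top hidden
side 30 along [0.4133 0.4134 0.419  0.4572]
```

View pics/s6.png

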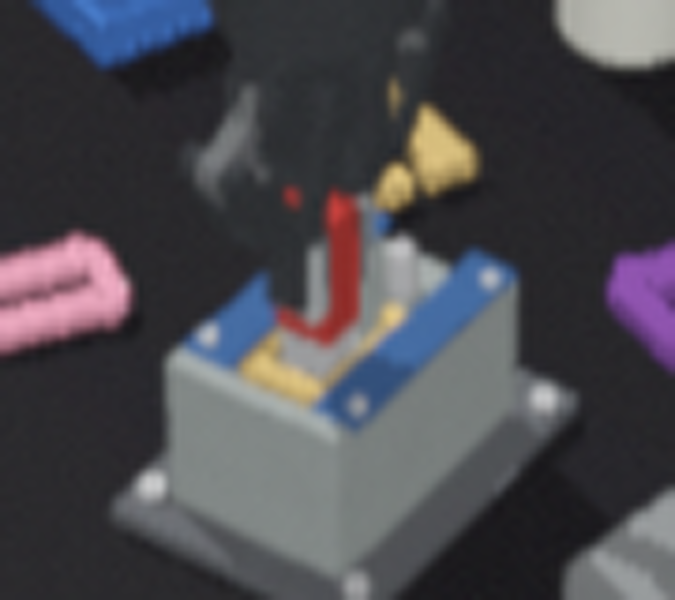

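The clip has moved about 28 mm: its bow is now at about (290,375), and the rod stands free at (400,270). I'll draw 4 mm more for margin.

>>> {"method": "play_rows", "body": {
  "increments": [
    [[-0.0008,0,0],[0,0,0]],
    [[-0.0008,0,0],[0,0,0]],
    [[-0.0008,0,0],[0,0,0]],
    [[-0.0008,0,0],[0,0,0]],
    [[-0.0008,0,0],[0,0,0]],
    [[0,0,0],[0,0,0]],
    [[0,0,0],[0,0,0]],
    [[0,0,0],[0,0,0]]
  ]
}}

```text
t: 25.25
eef_pos: [0.4805, -0.0399, 0.0976]
tool_rot: [0.696, -0.696, -0.127, 0.127]
contact_force: [0.4, 0.1, -2.1]
gripper_width: 0.228
```

```bash
python3 clip.py
```

```text
tcp 0.435740419260012 -0.2063716846071217 0.09759703089223887
F along 0.44427807169147393 -0.045411244777708096 -2.1240191405725595
top hidden
side 19 along [0.4133 0.4133 0.4166 0.46  ]
```

>>> {"method": "play_rows", "body": {
  "increments": [
    [[-0.0006,0,0],[0,0,0]],
    [[-0.0006,0,0],[0,0,0]],
    [[-0.0006,0,0],[0,0,0]],
    [[-0.0006,0,0],[0,0,0]],
    [[-0.0006,0,0],[0,0,0]],
    [[0,0,0],[0,0,0]],
    [[0,0,0],[0,0,0]]
  ]
}}

```text
t: 25.93
eef_pos: [0.4776, -0.041, 0.0976]
tool_rot: [0.696, -0.696, -0.127, 0.127]
contact_force: [0.6, -0.4, -2.6]
gripper_width: 0.231
```

```bash
python3 clip.py; python3 - <<'E'
from h import *
s=read_camera('side')
cv2.imwrite('pics/s7.png',cv2.resize(s['color'][185:265,215:305,::-1],(675,600),interpolation=cv2.INTER_CUBIC))
E
```

```text
tcp 0.4326574535679205 -0.20638627134465465 0.09759476073076814
F along 0.3706985599640138 -0.5847361602113339 -2.5921856076591534
top hidden
side 6 along [0.4153 0.4154 0.4194 0.46  ]
```

View pics/s7.png

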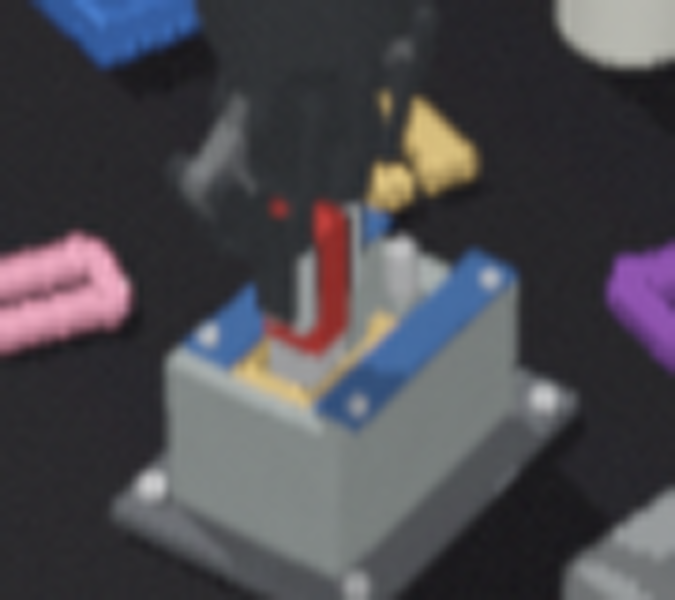

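The clip is clear: its jaw end at (385,320) is well off the rod at (400,270). Now I pull the wedge straight up.

>>> {"method": "play_rows", "body": {
  "increments": [
    [[0,-0.002,0],[0,0,0]],
    [[0,-0.003,0],[0,0,0]],
    [[0,-0.003,0],[0,0,0]],
    [[0,-0.003,0],[0,0,0]],
    [[0,-0.003,0],[0,0,0]],
    [[0,-0.004,0],[0,0,0]],
    [[0,-0.004,0],[0,0,0]],
    [[0,-0.004,0],[0,0,0]],
    [[0,-0.004,0],[0,0,0]],
    [[0,-0.005,0],[0,0,0]],
    [[0,-0.005,0],[0,0,0]],
    [[0,-0.005,0],[0,0,0]],
    [[0,-0.008,0],[0,0,0]],
    [[0,-0.01,0],[0,0,0]],
    [[0,-0.01,0],[0,0,0]],
    [[0,-0.01,0],[0,0,0]],
    [[0,-0.009,0],[0,0,0]],
    [[0,0,0],[0,0,0]],
    [[0,0,0],[0,0,0]]
  ]
}}

```text
t: 27.67
eef_pos: [0.4781, -0.0408, 0.1902]
tool_rot: [0.696, -0.695, -0.128, 0.127]
contact_force: [0.0, -0.1, -2.1]
gripper_width: 0.23
```

```bash
python3 clip.py; python3 - <<'E'
from h import *
go([.5336,-.1978,.19],9.8)
E
```

```text
tcp 0.4331713797951881 -0.20637555611595498 0.19023446076030703
F along 0.019427924750666844 -0.08979346418366993 -2.084589460193882
top hidden
side 66 along [0.4135 0.4137 0.4396 0.4615]
t 27.7667 pos [ 0.4774 -0.0408  0.1893] toolx yaw 20.76 y [-6.e-04  1.e-04 -1.e+00] F [-0.06  0.21 -1.6 ] w 0.22874075189889775
shift mm [  -3.1   -0.7 -166.7]
turn 9.8 [-1.000e-02  1.096e+01 -3.000e-02] shift in turned frame mm [  28.7   -0.7 -164.3]
turn 189.8 [-4.0000e-02 -1.6904e+02  2.0000e-02] shift in turned frame mm [-28.7  -0.7 164.3]
```

>>> {"method": "play_rows", "body": {
  "increments": [
    [[0,0,0],[0,5.45,0]],
    [[0,0,0],[0,5.45,0]],
    [[0.0017,0,-0.0093],[0,0,0]],
    [[0.003,0,-0.0175],[0,0,0]],
    [[0.003,0,-0.0175],[0,0,0]],
    [[0.003,0,-0.0175],[0,0,0]],
    [[0.003,0,-0.0175],[0,0,0]],
    [[0.003,0,-0.0175],[0,0,0]],
    [[0.003,0,-0.0175],[0,0,0]],
    [[0.003,0,-0.0175],[0,0,0]],
    [[0.003,0,-0.0175],[0,0,0]],
    [[0.003,0,-0.015],[0,0,0]],
    [[0,0,0],[0,0,0]],
    [[0,0,0],[0,0,0]],
    [[0,0,0],[0,0,0]],
    [[0,0,0],[0,0,0]]
  ]
}}

```text
t: 29.1
eef_pos: [0.5338, -0.1969, 0.1892]
tool_rot: [0.705, -0.704, -0.061, 0.062]
contact_force: [-1.2, 0.6, -2.9]
gripper_width: 0.223
```

```bash
python3 f.py; python3 clip.py; python3 - <<'E'
from h import *
go([.5336,-.1978,.14],9.8)
E
```

```text
29.4 [ 0.13  0.19 -2.07] [0.59 0.59 0.48] [ 0.534   -0.19714  0.18952]
tcp 0.43049180784515895 -0.3727474448820079 0.1896598212251036
F along 0.5660901481645684 0.19797097759318422 -1.4651781735795717
top 294 along [0.4073 0.4078 0.4394 0.473 ]
side 65 along [0.4135 0.4137 0.4382 0.4611]
t 29.5 pos [ 0.5341 -0.1977  0.1897] toolx yaw 9.88 y [ 1.e-04  2.e-04 -1.e+00] F [ 0.07  0.2  -1.34] w 0.22884413774731857
shift mm [-0.5 49.7 -0.1]
turn 9.8 [-0.01  0.08  0.01] shift in turned frame mm [-0.5 49.7 -0.1]
turn 189.8 [ 2.0000e-02 -1.7992e+02  1.0000e-02] shift in turned frame mm [ 0.5 49.7  0.1]
```

>>> {"method": "play_rows", "body": {
  "increments": [
    [[-0.0004,0.008,0.0003],[0,0,0]],
    [[0,0.015,0],[0,0,0]],
    [[0,0.015,0],[0,0,0]],
    [[0,0.012,0],[0,0,0]],
    [[0,0.008,0],[0,0,0]],
    [[0,0.005,0],[0,0,0]],
    [[0,0.005,0],[0,0,0]],
    [[0,0,0],[0,0,0]],
    [[0,0,0],[0,0,0]]
  ]
}}

```text
t: 30.25
eef_pos: [0.5338, -0.1978, 0.1217]
tool_rot: [-0.704, 0.705, 0.061, -0.061]
contact_force: [0.6, -0.8, -1.7]
gripper_width: 0.223
```

```bash
python3 f.py
```

```text
30.55 [-0.09 -0.21 -2.34] [0.57 0.64 0.58] [ 0.53398 -0.19782  0.1221 ]
```

Aligned and free of contact. I'll lower it to the pocket floor.

>>> {"method": "play_rows", "body": {
  "increments": [
    [[0,0.005,0],[0,0,0]],
    [[0,0.005,0],[0,0,0]],
    [[0,0.005,0],[0,0,0]],
    [[0,0.005,0],[0,0,0]],
    [[0,0,0],[0,0,0]]
  ]
}}

```text
t: 30.97
eef_pos: [0.5328, -0.1973, 0.1002]
tool_rot: [0.705, -0.704, -0.06, 0.062]
contact_force: [-0.3, -0.1, -2.5]
gripper_width: 0.228
```

>>> {"method": "play_rows", "body": {
  "increments": [
    [[0,0.005,0],[0,0,0]],
    [[0,0.005,0],[0,0,0]],
    [[0,0.005,0],[0,0,0]],
    [[0,0.004,0],[0,0,0]],
    [[0,0,0],[0,0,0]],
    [[0,0,0],[0,0,0]]
  ]
}}

```text
t: 31.47
eef_pos: [0.5334, -0.1977, 0.0822]
tool_rot: [0.705, -0.704, -0.06, 0.061]
contact_force: [-0.3, -0.8, -2.0]
gripper_width: 0.226
```

```bash
python3 f.py
```

```text
31.7667 [ 0.52 -0.22 -2.29] [0.38 0.55 0.35] [ 0.53376 -0.19776  0.08276]
```

>>> {"method": "play_rows", "body": {
  "increments": [
    [[0,0.001,0],[0,0,0]],
    [[0,0.001,0],[0,0,0]],
    [[0,0,0],[0,0,0]],
    [[0,0,0],[0,0,0]]
  ]
}}

```text
t: 32.1
eef_pos: [0.5335, -0.1976, 0.0805]
tool_rot: [0.705, -0.704, -0.061, 0.061]
contact_force: [-0.4, -0.3, -2.8]
gripper_width: 0.224
```

>>> {"method": "play_rows", "body": {
  "increments": [
    [[0,0.0005,0],[0,0,0]],
    [[0,0,0],[0,0,0]],
    [[0,0,0],[0,0,0]]
  ]
}}

```text
t: 32.35
eef_pos: [0.5337, -0.1977, 0.0801]
tool_rot: [-0.704, 0.704, 0.061, -0.061]
contact_force: [0.2, -0.3, -1.6]
gripper_width: 0.226
```

>>> {"method": "play_rows", "body": {
  "increments": [
    [[0,0.0003,0],[0,0,0]],
    [[0,0,0],[0,0,0]],
    [[0,0,0],[0,0,0]]
  ]
}}

```text
t: 32.6
eef_pos: [0.5337, -0.1977, 0.0801]
tool_rot: [0.705, -0.704, -0.061, 0.061]
contact_force: [-1.6, -0.7, 3.3]
gripper_width: 0.223
```

>>> {"method": "play_rows", "body": {
  "increments": [
    [[0,0,0],[0,0,0]],
    [[0,0,0],[0,0,0]],
    [[0,0,0],[0,0,0]],
    [[0,0,0],[0,0,0]],
    [[0,0,0],[0,0,0]],
    [[0,0,0],[0,0,0]],
    [[0,0,0],[0,0,0]],
    [[0,0,0],[0,0,0]],
    [[0,0,0],[0,0,0]]
  ],
  "gripper": 0.08
}}

```text
t: 33.35
eef_pos: [0.5336, -0.1977, 0.0798]
tool_rot: [0.705, -0.704, -0.061, 0.061]
contact_force: [-1.0, -0.1, -0.0]
gripper_width: 0.936
```

>>> {"method": "play_rows", "body": {
  "increments": [
    [[0,-0.004,0],[0,0,0]],
    [[0,-0.01,0],[0,0,0]],
    [[0,-0.015,0],[0,0,0]],
    [[0,-0.02,0],[0,0,0]],
    [[0,-0.02,0],[0,0,0]],
    [[0,-0.02,0],[0,0,0]],
    [[0,-0.02,0],[0,0,0]],
    [[0,-0.02,0],[0,0,0]],
    [[0,0,0],[0,0,0]],
    [[0,0,0],[0,0,0]],
    [[0,0,0],[0,0,0]],
    [[0,0,0],[0,0,0]]
  ]
}}

```text
t: 34.35
eef_pos: [0.533, -0.1974, 0.2081]
tool_rot: [0.705, -0.704, -0.06, 0.061]
contact_force: [-0.6, -0.7, -0.2]
gripper_width: 0.938
```

```bash
python3 clip.py; python3 - <<'E'
from h import *
s=read_camera('side')
cv2.imwrite('pics/s8.png',cv2.resize(s['color'][170:290,210:370,::-1],(800,600),interpolation=cv2.INTER_CUBIC))
P=pts(s);k=s['color'].astype(int);m=(k[...,0]>120)&(k[...,1]<60)&(k[...,2]<60);m[:225]=0;m[275:]=0;m[:,:280]=0;m[:,340:]=0
print(m.sum(),P[m].mean(0),P[m].min(0),P[m].max(0))
E
```

```text
tcp 0.4294712830390884 -0.37226495476689037 0.20806326745846876
F along -0.7714086074083151 -0.44055162394150693 -0.1738579660611924
top 293 along [0.4073 0.4078 0.4392 0.473 ]
side 64 along [0.4135 0.4145 0.4396 0.4615]
174 [ 0.52453055 -0.20552733  0.10268666] [-0.11278381 -0.9458      0.06836125] [ 0.54520876 -0.18308703  1.00926039]
```

View pics/s8.png

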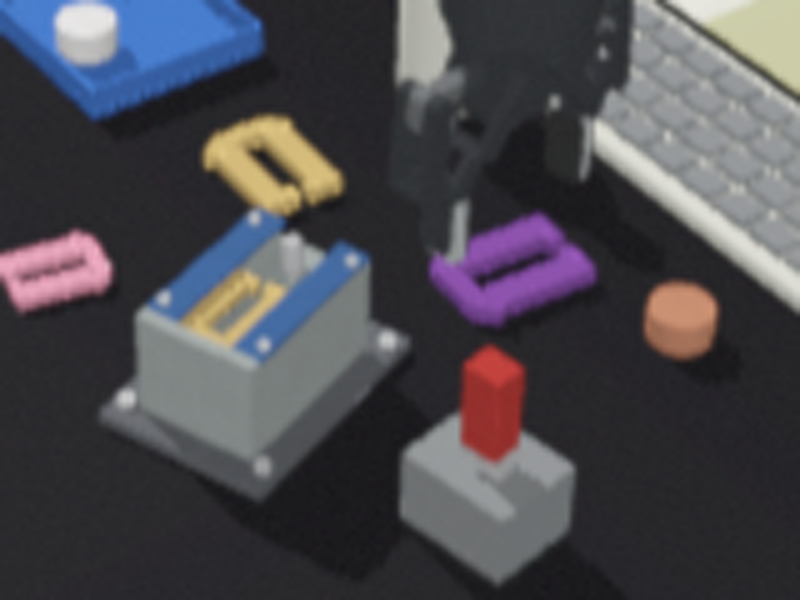

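The wedge stands upright in its holder at (492,405). The clip lies flat under the lips at about (230,310), well off the rod at (290,255). The other things visible have not moved.

```bash
python3 -c "
from station import hand_in; print(hand_in())"
```

```text
the job is handed in; nothing more can be done
None
```

I carried out the whole task and handed it in at about 34 s of the 56 s allowed; no verdict came back.

- **Seating:** I lowered the wedge between bow and rod until it met the pad. It pressed with about 6 N above the clip's drag, which I take as roughly 0.65 mm of pad travel.
- **Drawing the clip clear:** I lifted the wedge 4 mm off the pad, then drew the clip gently along the deck until it was clear of the rod.
- **Returning the wedge:** I pulled the wedge out, stood it back in its holder, released it and backed the gripper off.

**Last checks:**
- **Clip:** it lies flat under the lips, off the rod.
- **Wedge:** it stands upright in the holder, with the tip on the pocket floor judged by a light touch at the same height as the start.
- **Other things:** those in the last side picture (the discs in view, look-alike clips, keyboard) looked unmoved. I did not re-measure the bottle, cup, mouse or brush.

**Disagreements:** the figures for the clip's travel did not agree. The top view's end nearest the rod gave about 33 mm and its bow end about 38 mm. The side view gave about 28 mm, but there the end wall partly hid the bow. All of these lie within the required 24 to 45 mm. The two cameras also differed by about 2.7 mm on the slot's centre line, so I aligned the wedge by comparing it with the clip in the same view.

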